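# Close and latch the sealed specimen transport can

### The arm

A 6-joint arm with a two-finger parallel gripper is mounted at the origin on a cart in front of the work surface, level with it; the furniture and walls round the work are solid. World frame = base frame: x ahead of the robot, y to its left, z up, the work surface at z = 0. Lengths are in m, angles in degrees, forces in N, time in s.
With the tool pointing down it reaches from about 0.4 to 0.825 m from the base axis. Payload 7 kg.
Tool frame: the origin (TCP) lies midway between the tips of the shut fingers; the grasp point (between the pads) lies hold_point_z behind it (hold_point_z is the distance from the TCP to the grasp point, in m); z points along the fingers, y is the line along which they close (so a half turn about z gives the same grasp; the last joint's range is limited). The gripper opens to 88 mm and grips with 3 to 60 N. Pads are 19 mm wide; open, the fingers measure 130 mm over their backs; the gripper's body (78 mm by 193 mm) begins 47 mm behind the grasp point.
Start: joints at [87.21, 20.546, 0.682, 0, -70.136, -16.507], TCP at [0.223, 0.637, 0.227] pointing down, gripper open.
Joint ranges: [-176.03, 176.03], [-82.01, 121.73], [-58.28, 71.71], [-173.87, 95.51], [-174.79, -0.11], [-173.66, 173.66]. Speed limits (degrees/s): [136.94, 136.94, 172.46, 180, 180, 180].

### API

Orientations are given as [roll, pitch, yaw] about the fixed x, y, z axes, in that order (R = Rz(yaw) Ry(pitch) Rx(roll)).
In Python, from plant import * gives the robot as it stands.
- The arm moves only by the tool step_arm, never from a script. Its argument "steps" is a list that holds one entry, the list of rows, each a list of 6 numbers: the shift along the tool's x, y, z scaled (see below), then the turn, a rotation vector about the tool's x, y, z scaled (see below). In form: [[[tx, ty, tz, wx, wy, wz], ...]]. A call has 1 to 20 rows; each row is the pose to reach, as a shift and turn from the pose commanded when the call began, along the tool's axes at that moment; what a row does not reach only later rows make up. The controller multiplies each number of a shift by 100 mm and each number of a turn by 0.5 rad. A row lasts 1/10 s, in which the tool goes at most 50 mm and 8.59 degrees, less where a joint would pass 70% of its speed; a pose out of reach is approached as far as the arm can. A call with a number of a shift or a turn outside -1 to 1 is refused whole. A call with a gripper value outside its range is refused whole. "jaw" is the closure in counts, from 0 (fully open) to 255 (shut), set as the call begins (left out, the last holds). The fingers move at their own pace and stop on an object; the grip force is fixed at half the most. Time passes only in rows, so rows that repeat a pose let the fingers close. It gives the time, the measured TCP pose, the force, the opening and the grip force at its end, in the units of the state.
- get_obs(): the state, without advancing time (a new reading comes with each control period).
- snapshot(name): name is "scene" or "top"; returns (picture, depth): 384x512x3 uint8, red, green, blue; 384x512 float32, m along the optical axis (not along the pixel's ray), 0 where there is no reading.
- calibration(name): a dict with "mtx" (3x3 intrinsics, pixels), "rvec" (rotation vector, rad) and "tvec" (3), from world to camera coordinates, as OpenCV has them. Camera axes: x right, y down, z forward; pixel columns grow to the right and rows downward; lengths in m; the calibration is good to about 2 mm. A picture is of the moment at which its call begins. calibration takes no time and is no camera call.
- close_job(): hands the job in; it is judged then, once.
The state is a dict: "clock": time; "joint_pos": joint angles; "qvel": joint speeds; "tau": joint torques, N m; "tool_pos": TCP position; "orientation": TCP orientation; "force": force on the tool from outside, world axes, zero at the start; "moment": the same for the moment, N m; "opening": finger opening in m; "gripper_force": force on a finger pad.
Only numpy, scipy, OpenCV 4.12 (cv2) and the standard library are available. Lean on these libraries where they do the work, as an engineer would, in place of code of your own. Each camera call takes 0.05 s, during which the arm holds its last target. There are 200 camera calls.

### The job

The specimen transport can beside the laptop is packed: ease its hinged lid down until it rests on the rubber seal, without leaning on it, hook the wire bail into the upturned keeper on the front of the lid without forcing it, then press the latch lever steadily down until its spring catch clicks and it is fully home, so that the lid is pulled tight. Do not lean on the lever once it is home, and leave the laptop and the small things lying about alone.

Things in the scene. Friction and masses are not known exactly. Their poses are not given: they have to be found in the camera images.
- case: dark blue-grey transport can, fixed to the worktop, 140 mm long, 66 mm wide, rim 104 mm high, two specimen pots inside; origin at the centre of its underside; its x axis points from the latch end (facing the robot) to the hinge end, y across it, z up. The latch is on its front end, whose face is at x = -70 mm
- lid (a joint): hinge of the grey lid, rad: 0 = squeezed fully down, grows as it opens. Resting on the rubber seal it reads about 0.026 (front edge 3.6 mm proud); pulled tight by the latch, under 0.008. The hinge is stiff: the lid stays where it is left, about 3 N at point lid_press moves it. The seal takes about 6 N at the front before it gives, then 20 N per mm
- lid_cover: the grey lid, a plate 145 x 71 x 4.5 mm with a 15 mm skirt and the steel keeper on its front edge; origin on the hinge axis, its own x and z axes parallel to the can's when shut
- lid_hinge (a point): point on the lid's hinge axis (axis along the can's y), mid-width, at the far end of the can, 104 mm above its underside
- lid_press (a point): point on the lid's top surface, mid-width, 22 mm behind the lid's front edge, 123 mm from the hinge axis and 4.5 mm above it when shut: a place to push the lid down; it is clear of the keeper and of the folded carrying handle
- keeper_seat (a point): centre of the bail's crossbar when seated in the keeper, a steel hook 22 mm wide on the lid's front edge. Its groove is 7 mm wide (the bar 5 mm), its floor 2.5 mm below this point. In front (to the robot) an upturned lip, 3 mm thick, rises 5 mm above the floor; behind, a flat block rises 3.5 mm and runs back to the lid's skirt, 17.5 mm behind the point. The lid's top is 1 mm below it
- bail: dark steel wire bail: two side wires (36 mm over their outsides) joined by a crossbar pin 5 mm thick with flat 11 mm heads (42 mm over them); origin on its pivot pins, 51 mm from the bar. Pinch the pin by its heads (along the can's y): it turns freely between the fingers. The pins sit on the lever, 9.5 mm from the axle: the bar can be carried anywhere 42 to 60 mm from the axle, the lever following; it stays where it is left
- bail_bar (a point): centre of the bail's crossbar; the bar lies along the can's y. Carrying it round takes up to about 7 N, as the lever is dragged along; when it sits on the groove's floor the force rises above that
- lever_axle (a point): point on the lever's fixed axle, mid-width, 23 mm in front of the can's front face, 68 mm above its underside; the axle lies along the can's y
- lever (a joint): latch lever, rad: 0 = home on its stop (handle 70 degrees below level), grows as it swings out and up (1.22 = handle level, pointing at the robot). Bail hooked: about 1.1. Pressing the grip then takes up to 7 N; in the last 0.13 it rises steeply to about 17 N against the spring catch, which clicks near 0.04 and takes the lever home. Let go before, it springs back to 0.06 or more, unlocked
- handle: the lever's handle: steel plate 22 mm wide, 3 mm thick, with a red grip 24 mm wide and 6 mm thick at its end and a 9 mm roll at the very end; 45 mm from the axle to the end; origin on the axle. Under it, 28 mm from the axle, a hooked tongue that snaps behind the small roller of the spring catch on the can's front
- handle_end (a point): point in the red grip of the handle, on its centre plane, 36 mm from the axle; the grip's faces lie 3 mm to either side
- laptop: open black laptop left of the can, base 16 mm high, screen standing at its far side up to 0.23 m; leave alone
- mouse: black computer mouse, 112 x 57 x 39 mm, origin under its centre; leave alone
- timer: white bench timer, 32 x 66 x 67 mm, origin under its centre; leave alone
- pot: white specimen pot with white screw lid, 49 mm across, 65 mm high, origin under its centre; leave alone
- cassette_1: white tissue cassette, 29 x 41 x 6 mm, origin under its centre; leave alone

How it is judged:
By the outcome, as a careful person would: the job done as asked, in the order asked, and still so for the second after the job is handed in, with the robot touching nothing.
It also fails if it takes over 67 s, if anything falls off the work surface, if the arm or the gripper's body presses on something with over 40 N, if the wrist force passes 120 N, or if a joint passes its speed limit or range.

## Working session

There is one attempt and no reset: what is moved stays moved. The work goes in short steps, Python scripts to look and compute and a tool call to move; the robot and the scene stay as the last step left them, time stands still between calls to the robot, and variables do not carry over. Pictures are saved under pics/ and viewed, at most 10 in all, crops included, and the job is handed in when it is done.

Besides the shell and the picture viewer there is one more tool, called as name(argument=value, ...), one argument or row to a line, values as JSON. step_arm: Moves the arm, as the interface text tells. Its arguments: {"type":"object","properties":{"steps":{"type":"array","items":{"type":"array","items":{"type":"array","items":{"type":"number","minimum":-1,"maximum":1}}}},"jaw":{"type":"number"}},"required":["steps"]}

```bash
ls; mkdir -p pics; python3 - <<'E'
from plant import *
import cv2,numpy as np
print(get_obs())
for n in("scene","top"):
    p,d=snapshot(n); c=calibration(n); print(n,c)
    np.savez(n+"0.npz",p=p,d=d)
    cv2.imwrite(f"pics/{n}0.png",cv2.resize(p[:,:,::-1],(800,600),interpolation=cv2.INTER_CUBIC))
E
```

```text
pics
{'clock': 0.0, 'joint_pos': array([ 8.72092815e+01,  2.05916035e+01,  6.33693331e-01, -2.12223226e-02,
       -7.01331888e+01, -1.65068956e+01]), 'qvel': array([-0.01219935,  0.00664896,  0.03967738, -0.03915398,  0.09361922,
        0.04882336]), 'tau': array([-4.70285122e-04, -5.82717669e+01,  2.93054473e+01,  6.99723065e+00,
        6.97717478e-03, -1.59897422e-04]), 'tool_pos': array([0.22292837, 0.63661903, 0.22561668]), 'orientation': array([ 1.79906987e+02, -6.75872264e-03, -1.93048366e+01]), 'force': array([ 1.03057893, -0.14917477, -0.95222499]), 'moment': array([-0.03340578,  0.02800104, -0.01458325]), 'gripper_force': 0.0, 'opening': 0.08773090899951352}
scene {'mtx': array([[355.63108947,   0.        , 258.53488814],
       [  0.        , 355.63108947, 195.59073979],
       [  0.        ,   0.        ,   1.        ]]), 'rvec': array([ 2.14340321, -1.13560592,  0.45457729]), 'tvec': array([-0.50927956,  0.23057468,  0.75118571])}
top {'mtx': array([[433.64103211,   0.        , 258.15927633],
       [  0.        , 433.64103211, 188.13920724],
       [  0.        ,   0.        ,   1.        ]]), 'rvec': array([ 2.10721017, -2.14521638,  0.19700427]), 'tvec': array([-0.26244162,  0.46347297,  0.84475318])}
```

View pics/scene0.png

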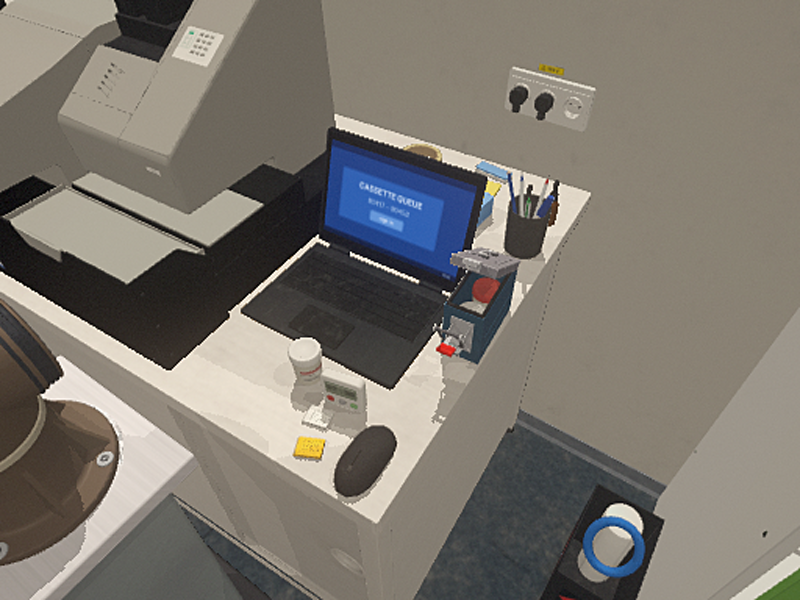

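View pics/top0.png

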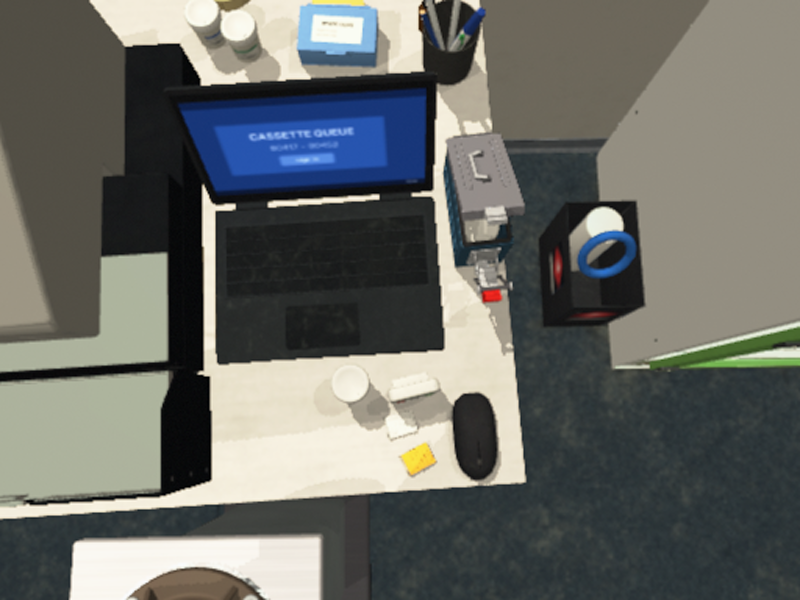

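The scene view shows the can right of the laptop at about (480,300), lid partly open and red grip at (447,349). The top view shows the lid at (483,175) and the grip at (491,296). Next I'll take 3D points.

```bash
cat > h.py <<'E'
import numpy as np,cv2
from plant import *
def load(n,f): z=np.load(f); return z['p'],z['d']
def cloud(n,d):
    c=calibration(n); K=c['mtx']; R=cv2.Rodrigues(c['rvec'])[0]; t=c['tvec'].ravel()
    v,u=np.mgrid[:d.shape[0],:d.shape[1]]
    P=np.stack([(u-K[0,2])/K[0,0]*d,(v-K[1,2])/K[1,1]*d,d],-1)
    W=(P-t)@R; W[d==0]=np.nan; return W
def crop(n,p,box,name,s=8):
    x0,y0,x1,y1=box; cv2.imwrite(name,cv2.resize(p[y0:y1,x0:x1,::-1],None,fx=s,fy=s,interpolation=cv2.INTER_CUBIC))
E
python3 - <<'E'
from h import *
for n,box in(("top",(275,75,345,200)),("scene",(270,150,340,235))):
    p,d=load(n,n+"0.npz"); W=cloud(n,d); x0,y0,x1,y1=box
    hsv=cv2.cvtColor(p,cv2.COLOR_RGB2HSV)
    m=(((hsv[...,0]<8)|(hsv[...,0]>172))&(hsv[...,1]>180)); m2=np.zeros_like(m); m2[y0:y1,x0:x1]=m[y0:y1,x0:x1]
    nl,l,s,c=cv2.connectedComponentsWithStats(m2.astype(np.uint8))
    for i in range(1,nl):
        if s[i,4]>5: w=W[l==i]; print(n,"red",c[i],s[i],np.nanmean(w,0).round(4),np.nanmin(w,0).round(4),np.nanmax(w,0).round(4))
    w=W[y0:y1,x0:x1].reshape(-1,3); w=w[(w[:,2]>.06)&(w[:,2]<.25)]
    print(n,np.nanpercentile(w,[1,50,99],axis=0).round(3))
    # grid print
    st=5
    for v in range(y0,y1,st): print(v,' '.join('%3.0f/%4.0f/%3.0f'%tuple(1000*W[v,u]) for u in range(x0+10,x1-5,6)))
p,d=load("top","top0.npz"); crop("top",p,(270,75,345,200),"pics/ct.png",4)
p2,d=load("scene","scene0.npz"); 
a=cv2.resize(p[75:200,270:350],None,fx=4.8,fy=4.8,interpolation=cv2.INTER_CUBIC);b=cv2.resize(p2[150:240,270:340],(400,514),interpolation=cv2.INTER_CUBIC)
a=a[:600];o=np.zeros((600,800,3),np.uint8);o[:a.shape[0],:a.shape[1]]=a;o[:514,400:]=b
cv2.imwrite("pics/c0.png",o[...,::-1])
E
```

```text
top red [314.23076923 188.94871795] [309 185  12   8  78] [ 0.4476 -0.3798  0.0834] [ 0.4413 -0.3914  0.0776] [ 0.4544 -0.3662  0.1148]
top [[ 0.445 -0.405  0.065]
 [ 0.548 -0.368  0.129]
 [ 0.65  -0.308  0.198]]
75 726/-336/ -2 725/-350/ -1 725/-363/ -1 724/-376/  1 724/-390/ -1 1059/-511/-720 1062/-536/-727 1061/-560/-726 1059/-583/-722 1061/-609/-726
80 711/-335/  3 715/-350/ -4 712/-363/  0 713/-376/ -1 712/-390/ -1 1057/-516/-762 1059/-541/-767 1057/-566/-765 1061/-592/-773 1057/-616/-767
85 701/-335/ -1 702/-349/ -3 700/-362/  1 700/-376/  0 653/-375/108 1059/-523/-816 1061/-550/-823 1058/-574/-816 1060/-600/-822 1060/-626/-823
90 642/-327/110 641/-339/111 641/-350/112 639/-362/115 639/-373/115 637/-385/119 638/-397/117 1052/-580/-855 1056/-608/-866 1059/-635/-873
95 677/-335/  1 626/-337/122 625/-349/125 626/-361/122 625/-372/125 623/-383/127 623/-394/128 1050/-588/-906 1052/-615/-911 1053/-643/-915
100 641/-330/ 61 613/-336/130 613/-348/128 612/-359/130 611/-370/133 609/-381/137 609/-392/138 1038/-592/-935 1034/-617/-925 1032/-643/-923
105 634/-330/ 51 599/-335/139 598/-346/1
[... 4363 characters left out ...]
26 830/-368/-215
210 447/-369/117 503/-354/ 56 503/-370/ 66 505/-385/ 73 508/-399/ 79 519/-409/ 75 568/-405/ 28 600/-410/  0 767/-371/-180 846/-368/-256
215 523/-327/  0 480/-368/ 68 448/-399/119 491/-393/ 74 509/-400/ 62 522/-410/ 55 574/-405/  2 609/-409/-29 781/-371/-219 866/-366/-304
220 510/-336/ -1 461/-379/ 76 470/-389/ 74 505/-388/ 38 506/-403/ 48 530/-408/ 27 564/-411/ -4 723/-373/-187 794/-370/-260 886/-364/-354
225 495/-345/  1 444/-388/ 82 487/-382/ 34 507/-389/ 18 509/-404/ 27 536/-408/  2 572/-411/-32 732/-373/-222 812/-368/-306 905/-363/-405
230 481/-354/  1 489/-366/  1 498/-378/  0 506/-391/  1 507/-406/ 11 529/-413/ -7 676/-376/-188 744/-372/-261 826/-368/-350 919/-364/-451
```

View pics/c0.png

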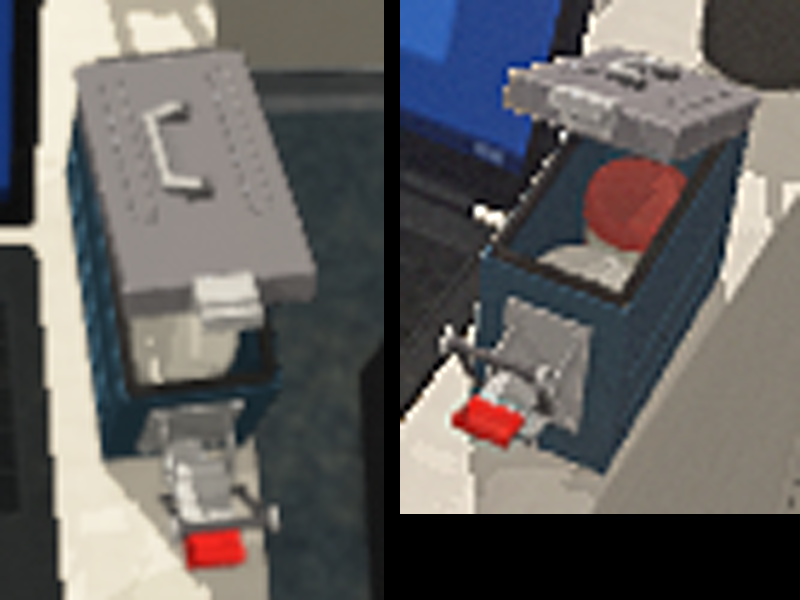

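The crops show the lid about 33° open, the bail's bar with its heads above the red grip, and the latch plate on the front face. I'll fit the planes next.

```bash
python3 - <<'E'
from h import *
import plant; print([k for k in dir(plant) if not k.startswith('_')], getattr(plant,'hold_point_z',None))
rng=np.random.default_rng(0)
def plane(P,tol=.003,nhint=None):
    best=None
    for _ in range(400):
        a=P[rng.choice(len(P),3,False)];n=np.cross(a[1]-a[0],a[2]-a[0]);n/=np.linalg.norm(n)+1e-12
        if nhint is not None and abs(n@nhint)<.9: continue
        k=abs((P-a[0])@n)<tol
        if best is None or k.sum()>best.sum(): best=k
    Q=P[best];c=Q.mean(0);n=np.linalg.svd(Q-c)[2][2]; 
    if nhint is not None and n@nhint<0:n=-n
    return n.round(4),c.round(4),best.sum(),Q
A={n:cloud(n,np.load(n+"0.npz")['d']) for n in("top","scene")}
col={n:np.load(n+"0.npz")['p'].astype(int) for n in A}
for n in A:
    W=A[n].reshape(-1,3);C=col[n].reshape(-1,3)
    b=(W[:,0]>.42)&(W[:,0]<.68)&(W[:,1]<-.325)&(W[:,1]>-.42)&(W[:,2]>.008); W=W[b];C=C[b]
    f=W[(W[:,0]<.52)&(W[:,0]>.49)&(W[:,2]<.105)&(W[:,2]>.01)]
    if len(f)>30: r=plane(f,.002,np.array([1,0,0]));print(n,'front',r[:3],np.degrees(np.arctan2(r[0][1],r[0][0])),np.percentile(r[3],[1,99],axis=0).round(4))
    s=W[(W[:,1]<-.385)&(W[:,2]<.1)&(W[:,2]>.01)&(W[:,0]>.515)]
    if len(s)>30: r=plane(s,.002,np.array([0,1,0]));print(n,'right',r[:3],np.degrees(np.arctan2(-r[0][0],r[0][1])))
    s=W[(W[:,1]>-.35)&(W[:,2]<.1)&(W[:,2]>.01)&(W[:,0]>.51)]
    if len(s)>30: r=plane(s,.002,np.array([0,1,0]));print(n,'left',r[:3],np.degrees(np.arctan2(-r[0][0],r[0][1])))
    s=W[(W[:,2]>.11)&(W[:,0]>.515)]
    r=plane(s,.002,np.array([-.5,0,.85]));Q=r[3];print(n,'lid',r[:3],'ang',np.degrees(np.arccos(r[0][2])),np.degrees(np.arctan2(-r[0][1],-r[0][0])),np.percentile(Q,[0.5,99.5],axis=0).round(4))
    s=W[(W[:,0]<.515)&(W[:,2]>.16)]; print(n,'keeper',len(s),np.percentile(s,[2,50,98],axis=0).round(4))
    s=W[(W[:,0]<.465)&(W[:,2]>.09)]; print(n,'bar',len(s),np.percentile(s,[5,50,95],axis=0).round(4)); print(s[np.argsort(s[:,1])][::3].round(3).tolist())
E
```

```text
['PlanningError', 'calibration', 'close_job', 'get_obs', 'hold_point_z', 'snapshot'] 0.0188
top front (array([ 0.996 ,  0.0874, -0.0189]), array([ 0.5051, -0.3733,  0.0693]), np.int64(314)) 5.014916485429444 [[ 0.502  -0.4064  0.0154]
 [ 0.5092 -0.3431  0.1047]]
top right (array([-0.0868,  0.9962, -0.0035]), array([ 0.5382, -0.4025,  0.0504]), np.int64(44)) 4.97966800569427
top left (array([-0.0925,  0.9956,  0.0158]), array([ 0.5712, -0.3356,  0.0566]), np.int64(307)) 5.308043953477963
top lid (array([-0.2888, -0.3178,  0.9031]), array([ 0.5338, -0.3625,  0.1792]), np.int64(116)) ang 25.431411534104964 47.73708121455947 [[ 0.5194 -0.4049  0.171 ]
 [ 0.5549 -0.3382  0.1859]]
top keeper 56 [[ 0.5058 -0.3843  0.1931]
 [ 0.5093 -0.3743  0.1991]
 [ 0.5137 -0.3646  0.2026]]
top bar 88 [[ 0.446  -0.3997  0.0977]
 [ 0.4511 -0.3814  0.1153]
 [ 0.4598 -0.3603  0.1184]]
[[0.45, -0.401, 0.117], [0.456, -0.4, 0.116], [0.452, -0.4, 0.118], [0.449, -0.398, 0.114], [0.451, -0.398, 0.117], [0.459, -0.396, 0.106], [0.462, -0.396, 0.097], [0.451, -0.394, 0.114], [0.457, -0.394, 0.105], [0.453, -0.393,
[... 1109 characters left out ...]
[[ 0.5062 -0.3872  0.1956]
 [ 0.5082 -0.3779  0.2007]
 [ 0.5122 -0.3674  0.2045]]
scene bar 64 [[ 0.4447 -0.4028  0.0973]
 [ 0.4497 -0.3808  0.1157]
 [ 0.4572 -0.363   0.119 ]]
[[0.449, -0.403, 0.111], [0.454, -0.403, 0.119], [0.456, -0.402, 0.11], [0.452, -0.401, 0.12], [0.448, -0.399, 0.119], [0.459, -0.397, 0.097], [0.452, -0.394, 0.116], [0.45, -0.39, 0.115], [0.448, -0.389, 0.116], [0.45, -0.385, 0.115], [0.451, -0.382, 0.116], [0.448, -0.379, 0.116], [0.447, -0.377, 0.115], [0.448, -0.373, 0.116], [0.448, -0.371, 0.117], [0.444, -0.368, 0.116], [0.449, -0.368, 0.118], [0.446, -0.367, 0.117], [0.448, -0.366, 0.118], [0.446, -0.364, 0.119], [0.445, -0.363, 0.113], [0.451, -0.361, 0.118]]
```

```bash
python3 - <<'E'
from h import *
W=np.concatenate([cloud(n,np.load(n+"0.npz")['d']).reshape(-1,3) for n in("top","scene")]); W=W[~np.isnan(W[:,0])]
ys=np.arange(.8,-.56,-.08)
print('     ',' '.join('%4.0f'%(100*y) for y in ys))
for x in np.arange(-.1,.9,.06):
    print('%5.2f'%x,' '.join('%4.0f'%(100*W[k,2].max()) if (k:=(abs(W[:,0]-x)<.03)&(abs(W[:,1]-y)<.04)).any() else '  . ' for y in ys))
k=(W[:,1]<-.24)&(W[:,1]>-.33)&(W[:,0]>.45)&(W[:,0]<.8)&(W[:,2]>.1);print(W[k].min(0),W[k].max(0))
E
```

```text
80   72   64   56   48   40   32   24   16    8    0   -8  -16  -24  -32  -40  -48
-0.10  -92  -91  -91  -92   .    .    .    .    .    .    .     2    0  -91  -92  -91  -92
-0.04  -92  -91  -91  -91   .    .    .    .    .    .    .    13    0  -91  -91  -91  -92
 0.02  -92  -92  -91  -91  -91  -91  -92  -92   .    .    .    23    1  -91  -91  -91  -92
 0.08  -91  -92  -92  -91  -91  -92  -91  -91    0    6   26   25    0  -92  -91  -91  -91
 0.14   .    .    .    .    .    .    .    .     0    0    2    0    0  -92  -92  -92  -92
 0.20   .    .    .    .   -14    7   17   19   19   19   19    1    0    1    3    3   . 
 0.26   .    .    .     4   .    .    27   15   15   15   19    0    0    1    4    4   . 
 0.32   .    .    .     8   13   32   32   16   16   16   19    0    7    7    7    4   . 
 0.38   .    .    .    .    34   34   33   29   28   28   16    2    7    7    2    1   . 
 0.44   .    .    .    36   36   35   35   32   32   32   16    2    2    2   12   12  -92
 0.50   .    .    .    36   36   36   36   34   36   36   16    2    2    2   19   20  -92
 0.56   .    .    .    .    36   36   40   41   40   40   15    2    2    2   19   19  -92
 0.62   .    .    .    .    .    36   .    40   41   42   21   21   19   18   17   15  -91
 0.68   .    .    .    .    .    .    .    .    .    41   22   23   22   22   22   11  -91
 0.74   .    .    .    .    .    .    .    .    .    39   10   .    .     0   14    1  -91
 0.80   .    .    .    .    .    .    .    .    .    37   10    7    5    5   17   14  -91
 0.86   .    .    .    .    .    .    .    .     1    1    7    7    5    5   15   10  -91
[ 0.61358004 -0.32975294  0.10000315] [ 0.79900041 -0.24000454  0.22280521]
```

step_arm(
  steps=[
    [[0, 0, -0.5, 0, 0, 0], [0, 0, -1, 0, 0, 0], [0, 0, -1, 0, 0, 0]],
  ],
  jaw=255,
)

```text
clock: 0.4
tool_pos: [0.2244, 0.6394, 0.3348]
orientation: [-179.3, 0.0, -19.3]
force: [-0.1, -0.3, 0.5]
opening: 0.0693
gripper_force: 0.0
```

step_arm(
  steps=[
    [[0, 0, -0.5, 0, 0, 0], [0, 0, -1, 0, 0, 0], [0, 0, -1, 0, 0, 0]],
  ],
)

```text
clock: 0.7
tool_pos: [0.2243, 0.6383, 0.4346]
orientation: [-179.4, 0.0, -19.3]
force: [0.0, 1.0, 1.2]
opening: 0.0451
gripper_force: 0.0
```

step_arm(
  steps=[
    [[0, 0, -0.5, 0, 0, 0], [0.2, 0.2, -0.8, 0, 0, 0], [0.5, 0.5, -0.8, 0, 0, 0], [0.6, 1, -0.8, 0, 0, 0], [0.6, 1, -0.8, 0, 0, 0]],
  ],
)

```text
clock: 1.2
tool_pos: [0.2471, 0.5178, 0.5091]
orientation: [-179.8, 0.0, -19.4]
force: [-0.4, -0.5, 1.4]
opening: 0.0051
gripper_force: 0.0
```

step_arm(
  steps=[
    [[0.3, 0.3, 0, 0, 0, 0], [0.65, 0.6, 0, 0, 0, 0], [1, 0.95, 0, 0, 0, 0], [1, 0.95, 0, 0, 0, 0]],
  ],
)

```text
clock: 1.6
tool_pos: [0.3112, 0.396, 0.5088]
orientation: [-179.8, -0.0, -19.5]
force: [0.1, 0.6, 0.3]
opening: 0.0003
gripper_force: 0.0
```

step_arm(
  steps=[
    [[0.3, 0.3, 0, 0, 0, 0], [0.65, 0.6, 0, 0, 0, 0], [1, 0.95, 0, 0, 0, 0], [1, 0.95, 0, 0, 0, 0]],
  ],
)

```text
clock: 2.0
tool_pos: [0.374, 0.2735, 0.5078]
orientation: [-179.9, -0.1, -19.5]
force: [-1.1, 0.2, 0.2]
opening: 0.0009
gripper_force: 0.0
```

step_arm(
  steps=[
    [[0.3, 0.3, 0, 0, 0, 0], [0.65, 0.6, 0, 0, 0, 0], [1, 0.95, 0, 0, 0, 0], [1, 0.95, 0, 0, 0, 0]],
  ],
)

```text
clock: 2.4
tool_pos: [0.4371, 0.1508, 0.5067]
orientation: [180.0, -0.0, -19.6]
force: [0.2, 0.1, -0.5]
opening: 0.0004
gripper_force: 0.0
```

step_arm(
  steps=[
    [[0.3, 0.3, 0, 0, 0, 0], [0.65, 0.6, 0, 0, 0, 0], [1, 0.95, 0, 0, 0, 0], [1, 0.95, 0, 0, 0, 0]],
  ],
)

```text
clock: 2.8
tool_pos: [0.5002, 0.0285, 0.5055]
orientation: [179.9, 0.1, -19.6]
force: [-0.0, 0.2, -0.3]
opening: 0.0002
gripper_force: 0.0
```

step_arm(
  steps=[
    [[0.1, 0.3, 0.2, 0, 0, -0.28], [0.2, 0.7, 0.4, 0, 0, -0.56], [0.3, 1, 0.6, 0, 0, -0.84], [0.3, 1, 0.6, 0, 0, -0.866], [0.3, 1, 0.6, 0, 0, -0.866]],
  ],
)

```text
clock: 3.3
tool_pos: [0.4939, -0.0721, 0.4463]
orientation: [-180.0, 0.0, 5.4]
force: [0.4, 0.1, 0.8]
opening: 0.0003
gripper_force: 0.0
```

```bash
python3 -c "
from plant import *
o=get_obs();print(o['tool_pos'],o['orientation'],o['joint_pos'])"
```

```text
[ 0.49385569 -0.07211927  0.44631744] [-1.79999735e+02  3.69942491e-02  5.37877734e+00] [ 1.42868064e+01 -1.86170153e-01  2.77900988e+00 -5.99879419e-03
 -9.30016870e+01  8.10916587e+01]
```

step_arm(
  steps=[
    [[0, 0.4, 0.3, 0, 0, 0], [0.06, 0.8, 0.6, 0, 0, 0], [0.06, 1, 0.8, 0, 0, 0]],
  ],
)

```text
clock: 3.6
tool_pos: [0.5103, -0.1714, 0.3651]
orientation: [-180.0, 0.0, 5.4]
force: [-1.0, -0.4, -0.7]
opening: 0.0003
gripper_force: 0.0
```

step_arm(
  steps=[
    [[0, 0.4, 0.3, 0, 0, 0], [0.06, 0.8, 0.6, 0, 0, 0], [0.06, 1, 0.7, 0, 0, 0]],
  ],
)

```text
clock: 3.9
tool_pos: [0.5256, -0.2705, 0.2934]
orientation: [-179.9, 0.2, 5.4]
force: [-1.3, -0.5, 0.4]
opening: 0.0004
gripper_force: 0.0
```

step_arm(
  steps=[
    [[0, 0.4, 0.2, 0, 0, 0], [0.03, 0.8, 0.3, 0, 0, 0], [0.06, 1, 0.4, 0, 0, 0], [0.06, 1, 0.4, 0, 0, 0]],
  ],
)

```text
clock: 4.3
tool_pos: [0.5415, -0.3698, 0.2542]
orientation: [-179.9, 0.1, 5.3]
force: [0.6, -0.3, -0.0]
opening: 0.0006
gripper_force: 0.0
```

```bash
cat >> h.py <<'E'
ex=np.array([.9959,.0906]);ey=np.array([-.0906,.9959])
def st():
    o=get_obs();p=o['tool_pos'];print('a %.4f s %.4f z %.4f'%(p[:2]@ex,p[:2]@ey,p[2]),o['orientation'].round(2),'F',o['force'].round(1),'q',o['joint_pos'].round(0),o['clock'],o['opening'])
E
python3 - <<'E'
from h import *
st()
p,d=snapshot("scene");p2,d2=snapshot("top")
np.savez("s1.npz",p=p,d=d);np.savez("t1.npz",p=p2,d=d2)
a=cv2.resize(p2[75:200,270:350],None,fx=4.8,fy=4.8,interpolation=cv2.INTER_CUBIC);b=cv2.resize(p[120:240,255:345],(400,533),interpolation=cv2.INTER_CUBIC)
o=np.zeros((600,800,3),np.uint8);o[:600,:384]=a[:600];o[:533,400:]=b
cv2.imwrite("pics/c1.png",o[...,::-1])
E
```

```text
a 0.5057 s -0.4174 z 0.2542 [-1.7992e+02  1.5000e-01  5.3500e+00] F [ 0.6 -0.3 -0. ] q [-17.  18.   1.  -0. -73. 113.] 4.3 0.0005951740796824881
```

View pics/c1.png

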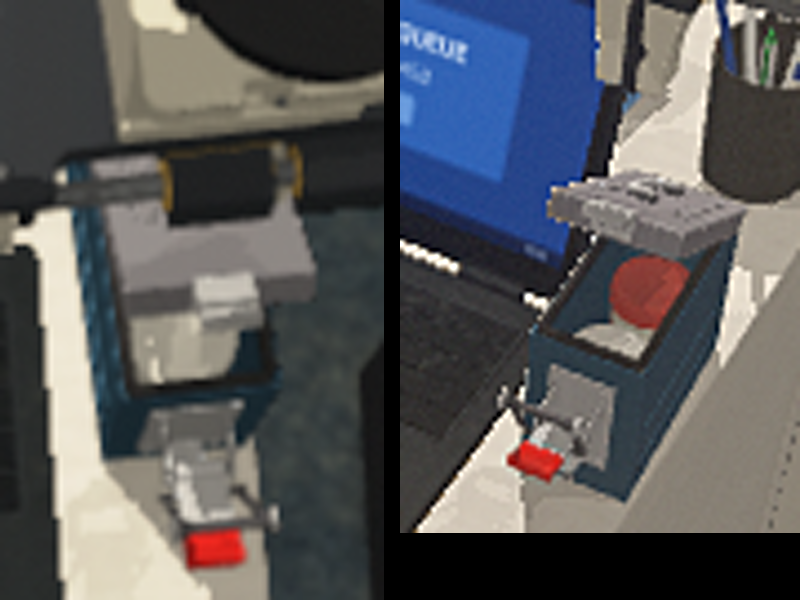

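The top crop shows the gripper body over the lid with the can still as before, keeper at about (228,298). Next I descend to the lid.

step_arm(
  steps=[
    [[0, 0.03, 0.2, 0, 0, 0], [0.01, 0.03, 0.4, 0, 0, 0], [0.01, 0.03, 0.6, 0, 0, 0], [0.01, 0.03, 0.65, 0, 0, 0], [0.01, 0.03, 0.65, 0, 0, 0]],
  ],
)

```text
clock: 4.9
tool_pos: [0.5423, -0.3709, 0.1921]
orientation: [180.0, 0.0, 5.6]
force: [0.8, -0.7, -0.2]
opening: 0.0006
gripper_force: 0.0
```

step_arm(
  steps=[
    [[0, 0, 0.03, 0, 0, 0], [0, 0, 0.06, 0, 0, 0], [0, 0, 0.09, 0, 0, 0], [-0.01, 0, 0.12, 0, 0, 0], [-0.02, 0, 0.15, 0, 0, 0], [-0.035, 0, 0.18, 0, 0, 0], [-0.05, 0, 0.21, 0, 0, 0], [-0.065, 0, 0.24, 0, 0, 0], [-0.08, 0, 0.27, 0, 0, 0], [-0.095, 0, 0.3, 0, 0, 0], [-0.105, 0, 0.33, 0, 0, 0], [-0.115, 0, 0.36, 0, 0, 0]],
  ],
)

```text
clock: 6.1
tool_pos: [0.5303, -0.3732, 0.1553]
orientation: [-180.0, 0.0, 5.5]
force: [-0.1, -0.0, 0.7]
opening: 0.0006
gripper_force: 0.3
```

```bash
python3 - <<'E'
from h import *
st()
E
```

```text
a 0.4943 s -0.4197 z 0.1553 [-180.      0.      5.51] F [-0.1 -0.   0.7] q [-18.  21.  -8.  -0. -61. 113.] 6.1 0.0005558364208554838
```

step_arm(
  steps=[
    [[-0.005, 0, 0.03, 0, 0, 0], [-0.015, 0, 0.06, 0, 0, 0], [-0.025, 0, 0.09, 0, 0, 0], [-0.035, 0, 0.12, 0, 0, 0], [-0.04, 0, 0.15, 0, 0, 0], [-0.045, 0, 0.18, 0, 0, 0], [-0.05, 0, 0.21, 0, 0, 0], [-0.055, 0, 0.24, 0, 0, 0], [-0.055, 0, 0.26, 0, 0, 0], [-0.055, 0, 0.28, 0, 0, 0]],
  ],
)

```text
clock: 7.1
tool_pos: [0.525, -0.3737, 0.1274]
orientation: [-180.0, 0.0, 5.5]
force: [-1.1, -0.6, 0.4]
opening: 0.0007
gripper_force: 0.3
```

```bash
python3 - <<'E'
from h import *
st()
p,d=snapshot("scene");p2,d2=snapshot("top")
W=cloud("top",d2)
a=cv2.resize(p2[75:200,270:350],None,fx=4.8,fy=4.8,interpolation=cv2.INTER_CUBIC);b=cv2.resize(p[120:240,255:345],(400,533),interpolation=cv2.INTER_CUBIC)
o=np.zeros((600,800,3),np.uint8);o[:600,:384]=a[:600];o[:533,400:]=b
cv2.imwrite("pics/c2.png",o[...,::-1]); st()
E
```

```text
a 0.4889 s -0.4197 z 0.1274 [-180.      0.      5.51] F [-1.1 -0.6  0.4] q [-18.  22. -11.   0. -57. 114.] 7.1 0.0007380337842567451
a 0.4889 s -0.4197 z 0.1272 [-1.7999e+02  2.0000e-02  5.5100e+00] F [ 0.3 -0.5 -0.5] q [-18.  22. -11.  -0. -57. 114.] 7.2 0.0004501342439468264
```

View pics/c2.png

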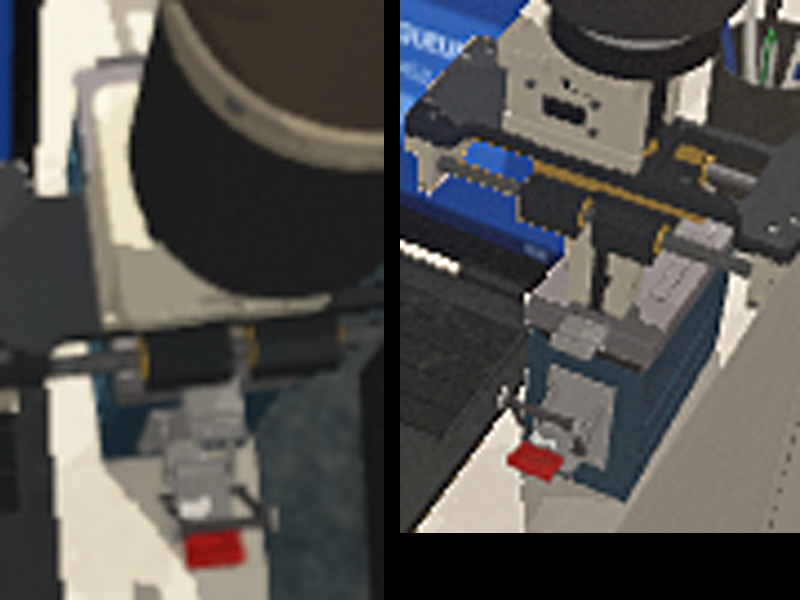

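The scene crop shows the fingers at (595,270) on the lid, which is almost shut. I go down in small steps and watch the force.

step_arm(
  steps=[
    [[0, 0, 0.02, 0, 0, 0], [0, 0, 0.04, 0, 0, 0], [0, 0, 0.06, 0, 0, 0], [0, 0, 0.08, 0, 0, 0], [0, 0, 0.09, 0, 0, 0], [0, 0, 0.1, 0, 0, 0]],
  ],
)

```text
clock: 7.8
tool_pos: [0.5249, -0.3737, 0.1174]
orientation: [-180.0, 0.0, 5.5]
force: [-0.1, 0.6, 1.5]
opening: 0.0003
gripper_force: 0.3
```

step_arm(
  steps=[
    [[0, 0, 0.005, 0, 0, 0], [0, 0, 0.01, 0, 0, 0]],
  ],
)

```text
clock: 8.0
tool_pos: [0.525, -0.3737, 0.1165]
orientation: [-180.0, 0.0, 5.5]
force: [-0.9, 0.1, 0.4]
opening: 0.0006
gripper_force: 0.3
```

step_arm(
  steps=[
    [[0, 0, 0.005, 0, 0, 0], [0, 0, 0.01, 0, 0, 0]],
  ],
)

```text
clock: 8.2
tool_pos: [0.525, -0.3737, 0.1156]
orientation: [180.0, -0.0, 5.5]
force: [-0.7, 0.3, 0.1]
opening: 0.0003
gripper_force: 0.3
```

step_arm(
  steps=[
    [[0, 0, 0.005, 0, 0, 0], [0, 0, 0.01, 0, 0, 0]],
  ],
)

```text
clock: 8.4
tool_pos: [0.525, -0.3737, 0.1145]
orientation: [180.0, -0.0, 5.5]
force: [-0.6, 0.1, 1.1]
opening: 0.0001
gripper_force: 0.3
```

step_arm(
  steps=[
    [[0, 0, 0.005, 0, 0, 0], [0, 0, 0.01, 0, 0, 0]],
  ],
)

```text
clock: 8.6
tool_pos: [0.525, -0.3737, 0.1135]
orientation: [-180.0, -0.0, 5.5]
force: [-1.0, -0.8, 1.0]
opening: 0.0005
gripper_force: 0.3
```

step_arm(
  steps=[
    [[0, 0, 0.003, 0, 0, 0], [0, 0, 0.006, 0, 0, 0]],
  ],
)

```text
clock: 8.8
tool_pos: [0.5249, -0.3737, 0.1129]
orientation: [-180.0, 0.0, 5.5]
force: [-0.2, 0.9, 1.0]
opening: 0.0007
gripper_force: 0.3
```

step_arm(
  steps=[
    [[0, 0, 0.003, 0, 0, 0], [0, 0, 0.006, 0, 0, 0]],
  ],
)

```text
clock: 9.0
tool_pos: [0.525, -0.3737, 0.1123]
orientation: [180.0, 0.0, 5.5]
force: [-0.3, -0.9, 0.9]
opening: 0.0003
gripper_force: 0.3
```

step_arm(
  steps=[
    [[0, 0, 0.002, 0, 0, 0], [0, 0, 0.004, 0, 0, 0]],
  ],
)

```text
clock: 9.2
tool_pos: [0.525, -0.3737, 0.1122]
orientation: [180.0, -0.0, 5.5]
force: [-2.2, 0.1, 3.0]
opening: 0.0006
gripper_force: 1.6
```

step_arm(
  steps=[
    [[0, 0, 0.002, 0, 0, 0], [0, 0, 0.004, 0, 0, 0]],
  ],
)

```text
clock: 9.4
tool_pos: [0.525, -0.3737, 0.112]
orientation: [180.0, -0.0, 5.5]
force: [-2.0, 1.8, 6.0]
opening: 0.0002
gripper_force: 2.9
```

```bash
python3 - <<'E'
from h import *
st()
p,d=snapshot("scene");p2,d2=snapshot("top");p3,d3=snapshot("scene")
np.savez("s3.npz",p=p,d=d)
W=cloud("scene",(d+d3)/2);K=W.reshape(-1,3);A=np.c_[K[:,:2]@ex,K[:,:2]@ey,K[:,2]]
A=A[(abs(A[:,1]+.42)<.03)&(A[:,2]>.08)]
print('lid front row'); 
for a in np.arange(.44,.62,.01):
    k=A[abs(A[:,0]-a)<.005]
    if len(k): print('%.3f'%a,len(k),np.percentile(k[:,2],[10,50,90]).round(4))
cv2.imwrite("pics/c3.png",cv2.resize(p[165:235,270:345,::-1],(750,600),interpolation=cv2.INTER_CUBIC)); st()
E
```

```text
a 0.4890 s -0.4198 z 0.1120 [ 1.7999e+02 -1.0000e-02  5.5200e+00] F [-2.   1.8  6. ] q [-18.  23. -12.   0. -55. 114.] 9.4 0.0001797837418864226
lid front row
0.440 3008 [0.3445 0.4563 0.5201]
0.450 2069 [0.2021 0.3881 0.5077]
0.460 493 [0.2008 0.2215 0.2889]
0.470 556 [0.0913 0.2215 0.2535]
0.480 289 [0.1125 0.1334 0.171 ]
0.490 80 [0.1116 0.2018 0.2443]
0.500 84 [0.1116 0.2068 0.2349]
0.510 86 [0.1124 0.2159 0.2356]
0.520 23 [0.1112 0.1123 0.1134]
0.530 20 [0.1103 0.112  0.1129]
0.540 4 [0.1105 0.1108 0.1115]
0.550 9 [0.1105 0.1118 0.1127]
0.560 14 [0.1103 0.1113 0.1122]
0.570 6 [0.1092 0.1101 0.1114]
0.590 5 [0.1097 0.1106 0.1115]
0.600 13 [0.109  0.1095 0.1101]
a 0.4890 s -0.4197 z 0.1120 [ 1.7999e+02 -1.0000e-02  5.5200e+00] F [-1.8  1.2  4.5] q [-18.  23. -12.   0. -55. 114.] 9.55 0.00024411786577273876
```

View pics/c3.png

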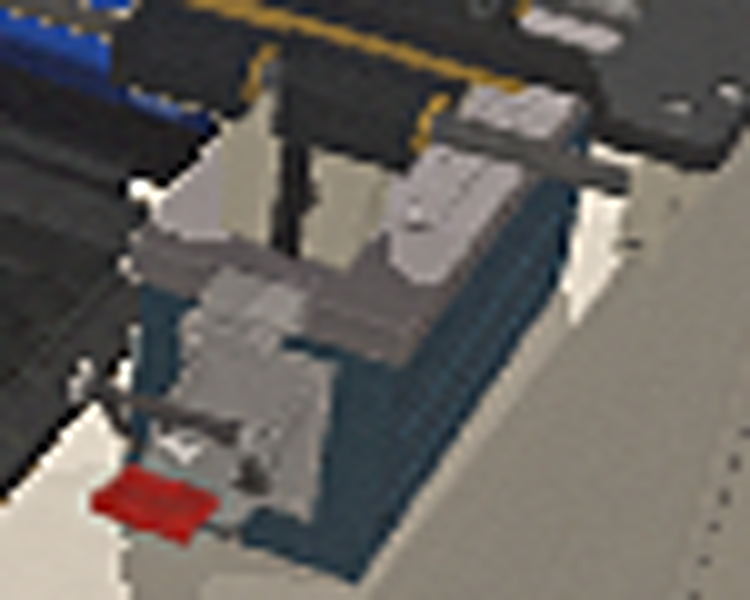

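The crop shows the lid flat on the rim, keeper at (250,300), bar from (85,380) to (255,470). A 6 N contact marks the seal. I back off and go to the bail.

step_arm(
  steps=[
    [[0, 0, -0.1, 0, 0, 0], [0, 0, -0.4, 0, 0, 0], [-0.3, 0, -0.8, 0, 0, 0], [-0.7, 0, -0.8, 0, 0, 0], [-0.755, 0, -0.8, 0, 0, 0], [-0.755, 0, -0.8, 0, 0, 0], [-0.755, 0, -0.8, 0, 0, 0], [-0.755, 0, -0.8, 0, 0, 0]],
  ],
  jaw=40,
)

```text
clock: 10.35
tool_pos: [0.4506, -0.3809, 0.1911]
orientation: [-180.0, 0.0, 5.5]
force: [-0.3, -0.1, -0.3]
opening: 0.0592
gripper_force: 0.0
```

```bash
python3 - <<'E'
from h import *
st()
for n in("scene","top"):
    p,d=snapshot(n);np.savez(n+"4.npz",p=p,d=d)
    K=cloud(n,d).reshape(-1,3);A=np.c_[K[:,:2]@ex,K[:,:2]@ey,K[:,2]]
    A=A[(abs(A[:,1]+.42)<.05)&(A[:,2]>.1)&(A[:,2]<.125)]
    k=A[A[:,0]<.43]; print(n,'bar',len(k)); 
    if len(k): print(np.percentile(k,[3,50,97],axis=0).round(4))
    k=A[(A[:,0]>.43)&(A[:,0]<.468)]; print('keeper',len(k)); 
    if len(k): print(np.percentile(k,[3,50,97],axis=0).round(4)); print(k[np.argsort(k[:,0])][::3].round(4).tolist())
    k=A[(A[:,0]>.47)&(A[:,0]<.6)]
    if len(k): c=np.polyfit(k[:,0],k[:,2],1);print('lid',len(k),np.polyval(c,[.464,.61]).round(4),k[:,0].min(),np.percentile(k[:,1],[1,99]))
st()
E
```

```text
a 0.4142 s -0.4201 z 0.1911 [-1.7999e+02  3.0000e-02  5.5400e+00] F [-0.3 -0.1 -0.3] q [-21.  14. -13.   0. -63. 117.] 10.35 0.059170035193918585
scene bar 59
[[ 0.4089 -0.4426  0.1079]
 [ 0.4127 -0.4201  0.1158]
 [ 0.4177 -0.4018  0.1195]]
keeper 167
[[ 0.4432 -0.4534  0.1014]
 [ 0.4643 -0.4234  0.1122]
 [ 0.4676 -0.3909  0.1165]]
[[0.4415, -0.4208, 0.1119], [0.4431, -0.4197, 0.1163], [0.4432, -0.4147, 0.1169], [0.4436, -0.4121, 0.1152], [0.4437, -0.4125, 0.1087], [0.444, -0.4244, 0.1147], [0.4441, -0.4317, 0.1151], [0.4445, -0.4244, 0.1108], [0.4447, -0.4189, 0.1177], [0.4459, -0.4234, 0.1157], [0.4495, -0.4318, 0.1133], [0.4509, -0.4239, 0.1112], [0.452, -0.4256, 0.1143], [0.4523, -0.4281, 0.112], [0.4527, -0.4177, 0.1161], [0.4533, -0.4124, 0.1161], [0.4537, -0.4125, 0.1126], [0.4538, -0.4296, 0.1147], [0.4551, -0.4216, 0.1159], [0.4554, -0.4264, 0.1148], [0.4575, -0.4304, 0.1149], [0.458, -0.4252, 0.1151], [0.4589, -0.4198, 0.1147], [0.4599, -0.4269, 0.1141], [0.4606, -0.419, 0.1161], [0.4612, -0.4311, 0.1151], [0.4618, -0.4161, 0.1134], [0.4637, -0.4175, 0.1157], [0.4643, -0.42
[... 417 characters left out ...]
0.4669, -0.4482, 0.1154], [0.467, -0.4392, 0.1073], [0.467, -0.3939, 0.1041], [0.4671, -0.4488, 0.1089], [0.4671, -0.4441, 0.1063], [0.4673, -0.437, 0.1025], [0.4673, -0.4062, 0.11], [0.4674, -0.3939, 0.1004], [0.4675, -0.4414, 0.1079], [0.4676, -0.4517, 0.1032], [0.4677, -0.4006, 0.1135], [0.4678, -0.401, 0.1069]]
lid 454 [0.1124 0.1094] 0.4700452240144808 [-0.45694195 -0.38684605]
top bar 1
[[ 0.4188 -0.4381  0.1148]
 [ 0.4188 -0.4381  0.1148]
 [ 0.4188 -0.4381  0.1148]]
keeper 0
lid 539 [0.1115 0.1096] 0.5003201107517316 [-0.43301167 -0.38392602]
a 0.4141 s -0.4200 z 0.1909 [-1.7997e+02  5.0000e-02  5.5400e+00] F [ 0.6 -0.6 -0.7] q [-21.  14. -13.  -0. -63. 117.] 10.45 0.06674418494308272
```

step_arm(
  steps=[
    [[0, 0, 0.3, 0, 0, 0], [0, 0, 0.6, 0, 0, 0], [0, 0, 0.8, 0, 0, 0], [0, 0, 0.9, 0, 0, 0], [0, 0, 0.96, 0, 0, 0], [0, 0, 0.96, 0, 0, 0]],
  ],
)

```text
clock: 11.05
tool_pos: [0.45, -0.3809, 0.0952]
orientation: [-180.0, 0.0, 5.5]
force: [-0.5, 0.4, 0.1]
opening: 0.0739
gripper_force: 0.0
```

```bash
python3 - <<'E'
from h import *
st()
p,d=snapshot("scene");c=calibration("scene");print('cam',-cv2.Rodrigues(c['rvec'])[0].T@c['tvec'])
cv2.imwrite("pics/c5.png",cv2.resize(p[165:240,265:345,::-1],(640,600),interpolation=cv2.INTER_CUBIC)); st()
E
```

```text
a 0.4137 s -0.4201 z 0.0952 [-1.7999e+02  4.0000e-02  5.5300e+00] F [-0.5  0.4  0.1] q [-21.  19. -20.   0. -51. 117.] 11.05 0.07387786898148753
cam [-0.00569391 -0.62152077  0.70034979]
a 0.4139 s -0.4204 z 0.0960 [ 1.7998e+02 -1.0000e-02  5.5300e+00] F [-0.3  0.2  0.6] q [-21.  19. -20.   0. -51. 117.] 11.1 0.0736260992189626
```

View pics/c5.png

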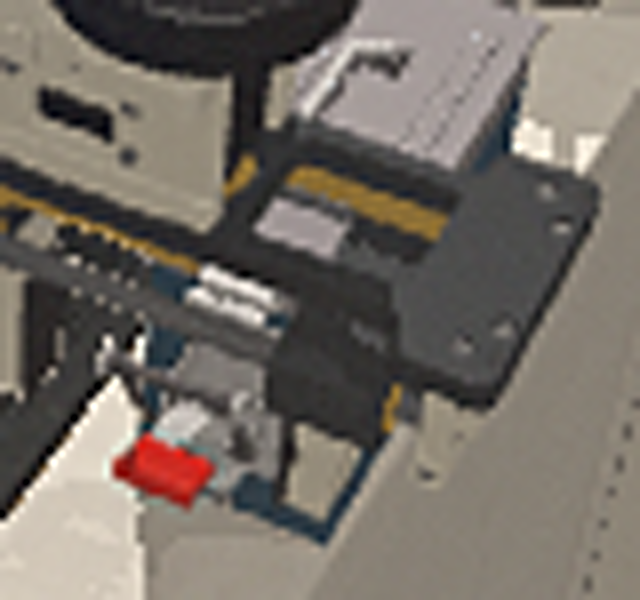

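The crop shows the right finger at (335,460), just right of the bar's right head at (243,403), with the bar between the fingers. I close the gripper.

step_arm(
  steps=[
    [[0, 0, 0, 0, 0, 0], [0, 0, 0, 0, 0, 0], [0, 0, 0, 0, 0, 0], [0, 0, 0, 0, 0, 0], [0, 0, 0, 0, 0, 0], [0, 0, 0, 0, 0, 0]],
  ],
  jaw=255,
)

```text
clock: 11.7
tool_pos: [0.45, -0.3813, 0.0959]
orientation: [180.0, -0.0, 5.5]
force: [-0.3, -1.9, 1.9]
opening: 0.0408
gripper_force: 30.0
```

```bash
python3 - <<'E'
from h import *
st()
E
```

```text
a 0.4136 s -0.4205 z 0.0959 [ 1.7996e+02 -2.0000e-02  5.5200e+00] F [-0.3 -1.9  1.9] q [-21.  19. -20.   0. -51. 117.] 11.7 0.04084970619230008
```

step_arm(
  steps=[
    [[0.03, 0, -0.02, 0, 0, 0], [0.06, 0, -0.035, 0, 0, 0], [0.09, 0, -0.05, 0, 0, 0], [0.12, 0, -0.06, 0, 0, 0], [0.15, 0, -0.07, 0, 0, 0], [0.18, 0, -0.08, 0, 0, 0], [0.2, 0, -0.085, 0, 0, 0], [0.22, 0, -0.09, 0, 0, 0], [0.22, 0, -0.09, 0, 0, 0]],
  ],
)

```text
clock: 12.6
tool_pos: [0.4718, -0.3789, 0.1042]
orientation: [-180.0, 0.0, 5.5]
force: [1.0, -5.5, -5.9]
opening: 0.0412
gripper_force: 30.0
```

```bash
cat >> h.py <<'E'
def acloud(n,lo,hi):
    d=np.array(snapshot(n)[1]);K=cloud(n,d).reshape(-1,3);A=np.c_[K[:,:2]@ex,K[:,:2]@ey,K[:,2]]
    return A[np.all((A>lo)&(A<hi),axis=1)]
E
python3 - <<'E'
from h import *
st()
A=np.concatenate([acloud("scene",[.40,-.4325,.09],[.462,-.4085,.14]) for _ in range(2)])
print(A[np.argsort(A[:,0])].round(4)[::2].tolist())
st()
E
```

```text
a 0.4355 s -0.4201 z 0.1042 [-1.80e+02  4.00e-02  5.52e+00] F [ 1.  -5.5 -5.9] q [-20.  20. -17.   0. -53. 116.] 12.6 0.04121474694405931
[[0.4071, -0.4114, 0.0937], [0.4077, -0.4308, 0.094], [0.4081, -0.4184, 0.0932], [0.4082, -0.4182, 0.0964], [0.4083, -0.4157, 0.0949], [0.4085, -0.4132, 0.0933], [0.4088, -0.428, 0.0911], [0.4088, -0.428, 0.0911], [0.4089, -0.4129, 0.0961], [0.4089, -0.423, 0.0916], [0.4091, -0.4103, 0.0944], [0.4094, -0.4178, 0.0915], [0.4096, -0.4125, 0.0951], [0.4098, -0.4298, 0.0946], [0.4099, -0.42, 0.0923], [0.41, -0.4247, 0.0949], [0.41, -0.4223, 0.0935], [0.4102, -0.4199, 0.0919], [0.4102, -0.4197, 0.0952], [0.4106, -0.4318, 0.0949], [0.4107, -0.4292, 0.0967], [0.4109, -0.4244, 0.0937], [0.4111, -0.4314, 0.0976], [0.4112, -0.4143, 0.0945], [0.4115, -0.4291, 0.0924], [0.4116, -0.4312, 0.0969], [0.4117, -0.4139, 0.0972], [0.4119, -0.4261, 0.0971], [0.4121, -0.4237, 0.0955], [0.4124, -0.4136, 0.0964], [0.4125, -0.4185, 0.0956], [0.4129, -0.4208, 0.0965], [0.4132, -0.423, 0.0975], [0.4139, -0.4154, 0.0958], [0.4143, -0.4176, 0.0966], [0.4144, -0.4324, 0.0947], 
[... 1040 characters left out ...]
.4512, -0.4137, 0.1122], [0.4518, -0.4132, 0.1147], [0.4522, -0.4181, 0.1135], [0.4523, -0.4157, 0.1121], [0.4526, -0.4153, 0.115], [0.4527, -0.4227, 0.1154], [0.4532, -0.4177, 0.1123], [0.4533, -0.4174, 0.1154], [0.4539, -0.4225, 0.1108], [0.4541, -0.4147, 0.1133], [0.4545, -0.4194, 0.1153], [0.4552, -0.4191, 0.1145], [0.4565, -0.4136, 0.1138], [0.4567, -0.4209, 0.1141], [0.4578, -0.4179, 0.1148], [0.4582, -0.4151, 0.1162], [0.4585, -0.4176, 0.114], [0.4602, -0.4194, 0.1133], [0.4609, -0.4138, 0.1164], [0.4614, -0.4162, 0.1139], [0.4616, -0.4111, 0.1145]]
a 0.4354 s -0.4201 z 0.1043 [-1.80e+02  3.00e-02  5.51e+00] F [ 0.6 -5.  -6.4] q [-20.  20. -17.   0. -53. 116.] 12.7 0.04158927269091814
```

step_arm(
  steps=[
    [[0.03, 0, 0, 0, 0, 0], [0.06, 0, 0, 0, 0, 0], [0.09, 0, 0.005, 0, 0, 0], [0.12, 0, 0.01, 0, 0, 0], [0.138, 0, 0.015, 0, 0, 0], [0.138, 0, 0.015, 0, 0, 0]],
  ],
)

```text
clock: 13.3
tool_pos: [0.4855, -0.3777, 0.103]
orientation: [180.0, 0.0, 5.5]
force: [1.0, -5.1, -3.6]
opening: 0.0415
gripper_force: 30.0
```

```bash
python3 - <<'E'
from h import *
st()
A=np.concatenate([acloud("scene",[.42,-.4325,.105],[.462,-.4085,.14]) for _ in range(4)])
B=A[A[:,2]>.119];print('bar',len(B),np.percentile(B,[5,50,95],axis=0).round(4))
B=A[A[:,2]<.119];B=B[np.argsort(B[:,0])];print(B.round(4)[:40:2].tolist())
p,d=snapshot("scene")
cv2.imwrite("pics/c6.png",cv2.resize(p[175:225,275:330,::-1],(660,600),interpolation=cv2.INTER_CUBIC))
st()
E
```

```text
a 0.4493 s -0.4202 z 0.1030 [1.7999e+02 4.0000e-02 5.5300e+00] F [ 1.  -5.1 -3.6] q [-20.  21. -16.   0. -53. 115.] 13.3 0.041505350567123456
bar 94 [[ 0.4466 -0.4313  0.1197]
 [ 0.4485 -0.4204  0.1224]
 [ 0.4515 -0.4094  0.1252]]
[[0.4416, -0.4206, 0.115], [0.4416, -0.4305, 0.1135], [0.4419, -0.4254, 0.1139], [0.4419, -0.4206, 0.1113], [0.442, -0.418, 0.1132], [0.4421, -0.4132, 0.1106], [0.4422, -0.43, 0.116], [0.4423, -0.4229, 0.1122], [0.4424, -0.4273, 0.1178], [0.4425, -0.4176, 0.1159], [0.4426, -0.4176, 0.1157], [0.4426, -0.4249, 0.1162], [0.4426, -0.4275, 0.1143], [0.4426, -0.4272, 0.1175], [0.4427, -0.4125, 0.1162], [0.4428, -0.4227, 0.1117], [0.4428, -0.4153, 0.111], [0.4429, -0.4298, 0.1153], [0.4429, -0.4148, 0.1173], [0.4429, -0.4124, 0.1161]]
a 0.4491 s -0.4202 z 0.1031 [1.7999e+02 2.0000e-02 5.5200e+00] F [ 0.  -5.9 -2.8] q [-20.  21. -16.   0. -53. 115.] 13.55 0.04113586420149175
```

View pics/c6.png

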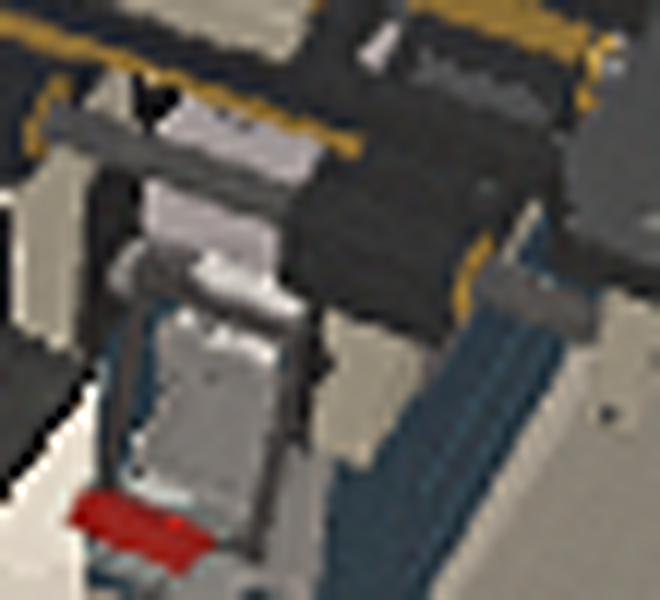

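The crop shows the bar from (130,270) to (300,315) above and just behind the bright lip at (225,335). I lower it in.

step_arm(
  steps=[
    [[0, 0, 0.01, 0, 0, 0], [0, 0, 0.02, 0, 0, 0], [0, 0, 0.03, 0, 0, 0], [0, 0, 0.03, 0, 0, 0]],
  ],
)

```text
clock: 13.95
tool_pos: [0.4866, -0.3778, 0.1012]
orientation: [179.9, -0.1, 5.5]
force: [2.3, -2.5, 5.1]
opening: 0.0416
gripper_force: 30.0
```

step_arm(
  steps=[
    [[0, 0, 0.01, 0, 0, 0], [0, 0, 0.01, 0, 0, 0]],
  ],
)

```text
clock: 14.15
tool_pos: [0.4863, -0.3778, 0.1]
orientation: [179.9, -0.1, 5.5]
force: [1.2, -2.6, 5.0]
opening: 0.0415
gripper_force: 30.0
```

step_arm(
  steps=[
    [[0, 0, 0.01, 0, 0, 0], [0, 0, 0.01, 0, 0, 0]],
  ],
)

```text
clock: 14.35
tool_pos: [0.4861, -0.3778, 0.0987]
orientation: [179.9, -0.1, 5.5]
force: [1.4, -3.5, 5.6]
opening: 0.0413
gripper_force: 30.0
```

step_arm(
  steps=[
    [[-0.008, 0, 0.01, 0, 0, 0], [-0.008, 0, 0.01, 0, 0, 0]],
  ],
)

```text
clock: 14.55
tool_pos: [0.4851, -0.3779, 0.0976]
orientation: [180.0, -0.0, 5.5]
force: [1.6, -3.1, 5.1]
opening: 0.041
gripper_force: 30.0
```

step_arm(
  steps=[
    [[0, 0, 0.01, 0, 0, 0], [0, 0, 0.01, 0, 0, 0]],
  ],
)

```text
clock: 14.75
tool_pos: [0.4852, -0.3779, 0.0966]
orientation: [180.0, -0.1, 5.5]
force: [1.6, -2.8, 4.7]
opening: 0.0413
gripper_force: 30.0
```

```bash
python3 - <<'E'
from h import *
st()
A=np.concatenate([acloud("scene",[.42,-.4325,.105],[.462,-.4085,.14]) for _ in range(3)])
B=A[A[:,0]>.4455];print('bar',len(B),np.percentile(B,[5,50,95],axis=0).round(4),np.sort(B[:,2])[-12:])
B=A[A[:,0]<.4455];print('lip',len(B),np.percentile(B,[5,50,95],axis=0).round(4))
st()
E
```

```text
a 0.4489 s -0.4203 z 0.0966 [ 1.7995e+02 -5.0000e-02  5.5300e+00] F [ 1.6 -2.8  4.7] q [-20.  21. -17.   0. -52. 115.] 14.75 0.04127859629565921
bar 146 [[ 0.4468 -0.4316  0.1136]
 [ 0.4535 -0.4211  0.1157]
 [ 0.4612 -0.4112  0.1176]] [0.11736459 0.11740032 0.11740378 0.11749922 0.11762583 0.11765001
 0.11798581 0.11821215 0.11843697 0.11846726 0.11850156 0.11937847]
lip 80 [[ 0.4418 -0.4318  0.1098]
 [ 0.4432 -0.4217  0.1141]
 [ 0.445  -0.4124  0.1172]]
a 0.4489 s -0.4203 z 0.0966 [ 1.7996e+02 -5.0000e-02  5.5200e+00] F [ 1.4 -3.1  5.7] q [-20.  21. -17.   0. -52. 115.] 14.9 0.0410962395106478
```

step_arm(
  steps=[
    [[0, 0, 0.008, 0, 0, 0], [0, 0, 0.008, 0, 0, 0]],
  ],
)

```text
clock: 15.1
tool_pos: [0.4852, -0.3779, 0.0961]
orientation: [179.9, -0.1, 5.5]
force: [1.2, -2.1, 7.9]
opening: 0.0415
gripper_force: 30.0
```

step_arm(
  steps=[
    [[0, 0, 0.007, 0, 0, 0], [0, 0, 0.007, 0, 0, 0]],
  ],
)

```text
clock: 15.3
tool_pos: [0.4853, -0.378, 0.0958]
orientation: [179.9, -0.1, 5.5]
force: [0.1, -2.0, 10.2]
opening: 0.0412
gripper_force: 30.0
```

step_arm(
  steps=[
    [[0, 0, 0.005, 0, 0, 0], [0, 0, 0.005, 0, 0, 0]],
  ],
)

```text
clock: 15.5
tool_pos: [0.4853, -0.378, 0.0957]
orientation: [179.9, -0.1, 5.5]
force: [0.7, -1.2, 12.6]
opening: 0.041
gripper_force: 30.0
```

step_arm(
  steps=[
    [[0, 0, -0.015, 0, 0, 0], [0, 0, -0.015, 0, 0, 0]],
  ],
)

```text
clock: 15.7
tool_pos: [0.4848, -0.3779, 0.0959]
orientation: [180.0, -0.0, 5.5]
force: [0.8, -3.9, 4.7]
opening: 0.0414
gripper_force: 30.0
```

step_arm(
  steps=[
    [[-0.02, 0, 0, 0, 0, 0], [-0.02, 0, 0, 0, 0, 0]],
  ],
)

```text
clock: 15.9
tool_pos: [0.4838, -0.3781, 0.0961]
orientation: [179.9, -0.1, 5.5]
force: [4.8, -3.0, 4.6]
opening: 0.0415
gripper_force: 30.0
```

```bash
python3 - <<'E'
from h import *
st()
E
```

```text
a 0.4476 s -0.4204 z 0.0961 [ 1.7994e+02 -1.3000e-01  5.5300e+00] F [ 4.8 -3.   4.6] q [-20.  21. -17.  -0. -52. 115.] 15.9 0.04148417013339628
```

step_arm(
  steps=[
    [[0.01, 0, 0, 0, 0, 0], [0.01, 0, 0, 0, 0, 0]],
  ],
)

```text
clock: 16.1
tool_pos: [0.4838, -0.378, 0.096]
orientation: [180.0, -0.0, 5.5]
force: [1.4, -3.9, 5.8]
opening: 0.0412
gripper_force: 30.0
```

step_arm(
  steps=[
    [[0, 0, 0, 0, 0, 0], [0, 0, 0, 0, 0, 0], [0, 0, 0, 0, 0, 0], [0, 0, -0.3, 0, 0, 0], [-0.2, 0, -0.6, 0, 0, 0], [-0.7, 0, -0.9, 0, 0, 0], [-0.9, 0, -0.9, 0, 0, 0], [-0.9, 0, -0.9, 0, 0, 0]],
  ],
  jaw=100,
)

```text
clock: 16.9
tool_pos: [0.3912, -0.386, 0.1867]
orientation: [-180.0, -0.1, 5.4]
force: [1.0, -0.3, -0.1]
opening: 0.0535
gripper_force: 0.0
```

```bash
python3 - <<'E'
from h import *
st()
S=np.concatenate([acloud("scene",[.39,-.47,.05],[.60,-.37,.14]) for _ in range(4)])
A=S[(abs(S[:,1]+.4203)<.012)&(S[:,0]<.5)]
for a in np.arange(.396,.50,.003):
    k=A[abs(A[:,0]-a)<.0015]
    if len(k): print('%.3f'%a,len(k),np.percentile(k[:,2],[5,50,95]).round(4))
L=S[(S[:,0]>.475)&(S[:,2]>.105)&(S[:,2]<.118)];c=np.polyfit(L[:,0],L[:,2],1);print('lid',len(L),np.polyval(c,[.464,.609]))
p,d=snapshot("scene")
cv2.imwrite("pics/c7.png",cv2.resize(p[170:235,270:340,::-1],(646,600),interpolation=cv2.INTER_CUBIC))
E
```

```text
a 0.3547 s -0.4199 z 0.1867 [-1.7998e+02 -5.0000e-02  5.4100e+00] F [ 1.  -0.3 -0.1] q [-24.  11. -19.  -0. -61. 120.] 16.9 0.05351052934697341
0.402 66 [0.0607 0.0641 0.0681]
0.405 51 [0.0606 0.066  0.068 ]
0.408 28 [0.0649 0.0664 0.0675]
0.411 43 [0.0643 0.0656 0.0671]
0.414 42 [0.0644 0.0659 0.0677]
0.417 44 [0.0647 0.0663 0.0682]
0.420 36 [0.0651 0.0665 0.0683]
0.423 39 [0.0646 0.0662 0.0683]
0.426 42 [0.0645 0.0666 0.0682]
0.429 42 [0.0649 0.0668 0.069 ]
0.432 45 [0.0659 0.0677 0.0696]
0.435 41 [0.0656 0.0678 0.0704]
0.438 44 [0.0663 0.0684 0.0706]
0.441 34 [0.067  0.0688 0.0721]
0.444 13 [0.0681 0.0723 0.0744]
0.447 14 [0.0644 0.0722 0.0745]
0.465 7 [0.0549 0.0588 0.0704]
0.468 31 [0.0508 0.0589 0.0748]
lid 313 [0.11315531 0.10958649]
```

View pics/c7.png

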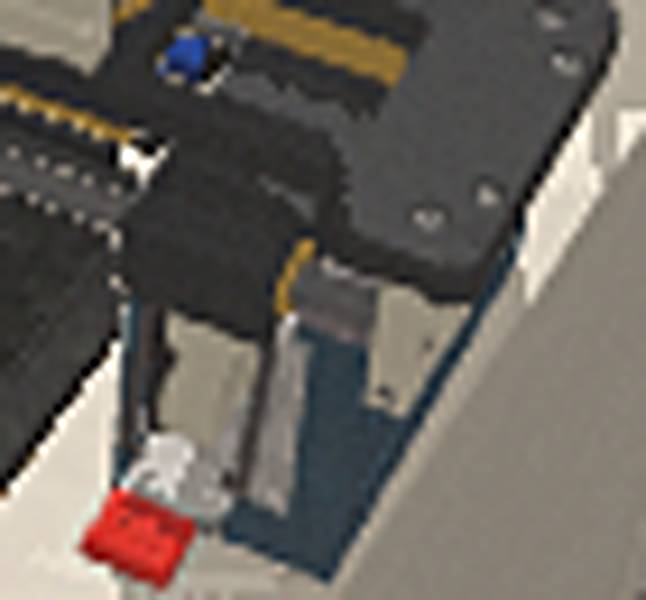

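The gripper hides the keeper at (220,260). The red grip at (140,535) is now nearly level, as it should be with the bail hooked. I back off to check the bar itself.

step_arm(
  steps=[
    [[-0.3, 0, 0, 0, 0, 0], [-0.7, 0, 0, 0, 0, 0], [-0.9, 0, -0.3, 0, 0, 0], [-0.9, 0, -0.5, 0, 0, 0], [-0.9, 0, -0.5, 0, 0, 0]],
  ],
  jaw=255,
)

```text
clock: 17.65
tool_pos: [0.3057, -0.3961, 0.238]
orientation: [179.8, -0.2, 5.5]
force: [-0.1, 0.3, 0.2]
opening: 0.0188
gripper_force: 0.0
```

```bash
python3 - <<'E'
from h import *
st()
for n in("scene","top"):
    S=np.concatenate([acloud(n,[.39,-.47,.05],[.60,-.37,.14]) for _ in range(3)])
    A=S[(abs(S[:,1]+.4203)<.009)&(S[:,0]<.475)&(S[:,2]>.1)]
    for a in np.arange(.435,.475,.003):
        k=A[abs(A[:,0]-a)<.0015]
        if len(k): print('%.3f'%a,len(k),np.percentile(k[:,2],[5,50,95]).round(4))
    L=S[(S[:,0]>.475)&(S[:,2]>.105)&(S[:,2]<.118)]
    if len(L): c=np.polyfit(L[:,0],L[:,2],1);print('lid',len(L),np.polyval(c,[.464,.609]))
    A=S[(abs(S[:,1]+.4203)<.011)&(S[:,0]<.43)&(S[:,0]>.398)&(S[:,2]<.08)]
    if len(A): print('handle',len(A),np.polyfit(A[:,0]-.41,A[:,2],1))
p,d=snapshot("scene")
cv2.imwrite("pics/c8.png",cv2.resize(p[180:230,275:330,::-1],(660,600),interpolation=cv2.INTER_CUBIC))
# lever path
ax=np.array([.446,.068])
for phi in range(4,77,6):
    f=np.radians(phi);tau=np.radians(5+(phi-7)*45/63)
    C=ax+.036*np.array([-np.cos(f),-np.sin(f)])+.003*np.array([-np.sin(f),np.cos(f)])
    T=C-.0095*np.array([np.cos(tau),np.sin(tau)]);print(phi,np.degrees(tau).round(1),T.round(4))
E
```

```text
a 0.2686 s -0.4222 z 0.2380 [ 1.7983e+02 -1.6000e-01  5.5300e+00] F [-0.1  0.3  0.2] q [-30.   3. -20.   0. -66. 125.] 17.65 0.018815628953680396
lid 1401 [0.11274442 0.11002434]
handle 263 [0.06542286 0.06563827]
lid 1062 [0.113453   0.10828773]
4 2.9 [0.4004 0.068 ]
10 7.1 [0.4006 0.0635]
16 11.4 [0.4013 0.0591]
22 15.7 [0.4024 0.0547]
28 20.0 [0.4039 0.0505]
34 24.3 [0.4058 0.0464]
40 28.6 [0.4082 0.0426]
46 32.9 [0.4109 0.039 ]
52 37.1 [0.4139 0.0357]
58 41.4 [0.4173 0.0328]
64 45.7 [0.4209 0.0302]
70 50.0 [0.4248 0.0279]
76 54.3 [0.4288 0.0261]
```

View pics/c8.png

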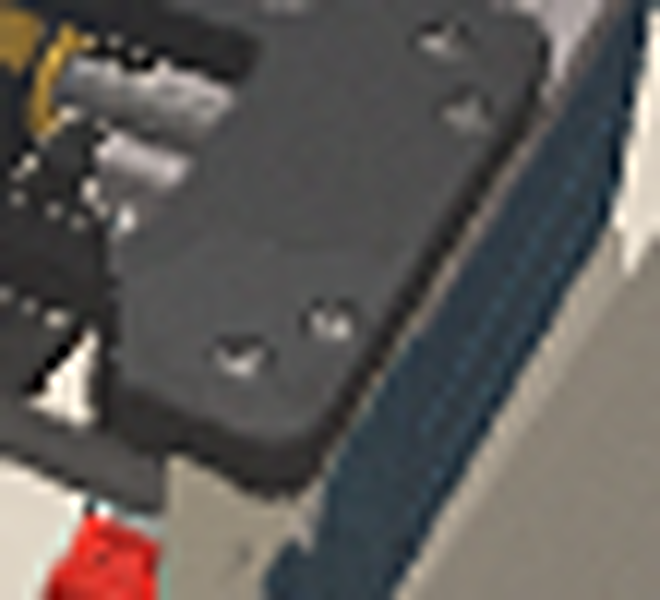

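My last picture shows the gripper still hiding the keeper. The handle's measured height and slope put it about 7° below level, which is right for a hooked bail. On to the lever.

step_arm(
  steps=[
    [[0.3, -0.02, 0.2, 0, 0, 0], [0.6, -0.02, 0.5, 0, 0, 0], [0.9, -0.02, 0.8, 0, 0, 0], [0.9, -0.02, 0.8, 0, 0, 0], [0.9, -0.02, 0.8, 0, 0, 0]],
  ],
)

```text
clock: 18.5
tool_pos: [0.3938, -0.3838, 0.1541]
orientation: [-179.9, 0.2, 5.6]
force: [0.1, -0.6, 0.8]
opening: 0.0006
gripper_force: 0.0
```

step_arm(
  steps=[
    [[0.2, 0, 0.2, 0, 0.1, 0], [0.4, 0, 0.4, 0, 0.175, 0], [0.4, 0, 0.6, 0, 0.175, 0], [0.4, 0, 0.7, 0, 0.175, 0], [0.4, 0, 0.7, 0, 0.175, 0]],
  ],
)

```text
clock: 19.0
tool_pos: [0.4326, -0.3804, 0.0851]
orientation: [-180.0, -4.9, 5.5]
force: [0.4, -0.3, -0.1]
opening: 0.0005
gripper_force: 0.0
```

```bash
python3 - <<'E'
from h import *
st()
E
```

```text
a 0.3964 s -0.4180 z 0.0851 [-179.95   -4.93    5.48] F [ 0.4 -0.3 -0.1] q [-24.  17. -24.  -3. -45. 121.] 19.0 0.00047655637464214375
```

step_arm(
  steps=[
    [[0.01, 0.02, 0.06, 0, 0, 0], [0.02, 0.02, 0.12, 0, 0, 0], [0.025, 0.02, 0.15, 0, 0, 0], [0.025, 0.02, 0.175, 0, 0, 0], [0.025, 0.02, 0.19, 0, 0.03, 0], [0.023, 0.02, 0.205, 0, 0.05, 0], [0.023, 0.02, 0.22, 0, 0.075, 0], [0.024, 0.02, 0.235, 0, 0.12, 0], [0.025, 0.02, 0.25, 0, 0.17, 0], [0.026, 0.02, 0.263, 0, 0.22, 0]],
  ],
)

```text
clock: 20.0
tool_pos: [0.4389, -0.3821, 0.0599]
orientation: [180.0, -11.5, 5.5]
force: [-1.2, 1.0, 3.0]
opening: 0.0003
gripper_force: 1.6
```

```bash
python3 - <<'E'
from h import *
st()
E
```

```text
a 0.4025 s -0.4203 z 0.0599 [179.97 -11.46   5.51] F [-1.2  1.   3. ] q [-26.  18. -26. -10. -37. 129.] 20.0 0.0003434418928274539
```

```bash
cat >> h.py <<'E'
def T(phi):
    f=np.radians(phi);tau=np.radians(5+(phi-7)*45/63)
    C=np.array([.446,.068])+.036*np.array([-np.cos(f),-np.sin(f)])+.003*np.array([-np.sin(f),np.cos(f)])
    return C-.0095*np.array([np.cos(tau),np.sin(tau)]),tau
def rows(p0,phis):
    t0,u0=T(p0)
    for p in phis:
        t,u=T(p);d=t-t0
        print(p,'x %.3f z %.3f wy %.3f'%((d@[np.cos(u0),np.sin(u0)])*10,(d@[np.sin(u0),-np.cos(u0)])*10,(u-u0)*2))
E
python3 - <<'E'
from h import *
rows(16,range(18,45,2)); rows(44,range(46,63,2))
E
```

```text
18 x 0.000 z 0.015 wy 0.050
20 x 0.001 z 0.030 wy 0.100
22 x 0.002 z 0.045 wy 0.150
24 x 0.004 z 0.060 wy 0.199
26 x 0.006 z 0.075 wy 0.249
28 x 0.009 z 0.089 wy 0.299
30 x 0.012 z 0.104 wy 0.349
32 x 0.016 z 0.118 wy 0.399
34 x 0.020 z 0.133 wy 0.449
36 x 0.024 z 0.147 wy 0.499
38 x 0.029 z 0.161 wy 0.549
40 x 0.035 z 0.175 wy 0.598
42 x 0.041 z 0.189 wy 0.648
44 x 0.047 z 0.202 wy 0.698
46 x 0.002 z 0.015 wy 0.050
48 x 0.004 z 0.030 wy 0.100
50 x 0.007 z 0.044 wy 0.150
52 x 0.011 z 0.059 wy 0.199
54 x 0.015 z 0.073 wy 0.249
56 x 0.019 z 0.087 wy 0.299
58 x 0.024 z 0.102 wy 0.349
60 x 0.029 z 0.116 wy 0.399
62 x 0.035 z 0.129 wy 0.449
```

step_arm(
  steps=[
    [[0, 0, 0.015, 0, 0.05, 0], [0, 0, 0.03, 0, 0.1, 0], [0.002, 0, 0.045, 0, 0.15, 0], [0.004, 0, 0.06, 0, 0.2, 0], [0.006, 0, 0.075, 0, 0.25, 0], [0.009, 0, 0.09, 0, 0.3, 0], [0.012, 0, 0.104, 0, 0.35, 0], [0.016, 0, 0.118, 0, 0.4, 0], [0.02, 0, 0.133, 0, 0.45, 0], [0.024, 0, 0.147, 0, 0.5, 0], [0.029, 0, 0.161, 0, 0.55, 0], [0.035, 0, 0.175, 0, 0.6, 0], [0.041, 0, 0.189, 0, 0.65, 0], [0.047, 0, 0.202, 0, 0.7, 0]],
  ],
)

```text
clock: 21.4
tool_pos: [0.4472, -0.3813, 0.0411]
orientation: [179.9, -31.5, 5.5]
force: [-2.3, 2.3, 3.2]
opening: 0.0002
gripper_force: 2.0
```

```bash
python3 - <<'E'
from h import *
st();print(T(44))
E
```

```text
a 0.4108 s -0.4203 z 0.0411 [179.94 -31.49   5.52] F [-2.3  2.3  3.2] q [-41.  19. -23. -43. -33. 170.] 21.4 0.0002023224451117615
(array([0.40991353, 0.04019668]), np.float64(0.5485320506267892))
```

```bash
python3 - <<'E'
from h import *
u=np.radians(31.4);xx=np.array([np.cos(u),np.sin(u)]);zz=np.array([np.sin(u),-np.cos(u)])
def C(p,r=.036):
    f=np.radians(p);return r*np.array([-np.cos(f),-np.sin(f)])+.003*np.array([-np.sin(f),np.cos(f)])
for p in list(range(46,60,2))+list(range(60,75)):
    d=C(p)-C(44);print(p,'x %.3f z %.3f'%(d@xx*10,d@zz*10))
E
```

```text
46 x 0.002 z 0.012
48 x 0.004 z 0.025
50 x 0.007 z 0.037
52 x 0.010 z 0.049
54 x 0.014 z 0.061
56 x 0.018 z 0.073
58 x 0.023 z 0.085
60 x 0.027 z 0.097
61 x 0.030 z 0.102
62 x 0.033 z 0.108
63 x 0.036 z 0.114
64 x 0.038 z 0.119
65 x 0.041 z 0.125
66 x 0.045 z 0.130
67 x 0.048 z 0.136
68 x 0.051 z 0.141
69 x 0.054 z 0.147
70 x 0.058 z 0.152
71 x 0.061 z 0.157
72 x 0.065 z 0.162
73 x 0.069 z 0.167
74 x 0.073 z 0.172
```

step_arm(
  steps=[
    [[0.002, 0, 0.012, 0, 0, 0.08], [0.004, 0, 0.025, 0, 0, 0.16], [0.007, 0, 0.037, 0, 0, 0.24], [0.01, 0, 0.049, 0, 0, 0.3], [0.014, 0, 0.061, 0, 0, 0.3], [0.018, 0, 0.073, 0, 0, 0.3]],
  ],
)

```text
clock: 22.0
tool_pos: [0.4524, -0.3806, 0.0353]
orientation: [-174.8, -31.0, -4.5]
force: [-1.9, 0.7, 1.8]
opening: 0.0005
gripper_force: 1.4
```

```bash
python3 - <<'E'
from h import *
st()
E
```

```text
a 0.4160 s -0.4200 z 0.0353 [-174.82  -30.98   -4.48] F [-1.9  0.7  1.8] q [-40.  19. -23. -44. -33. 161.] 22.0 0.0005021189927087668
```

step_arm(
  steps=[
    [[0.005, 0, 0.012, 0, 0, 0], [0.009, -0.001, 0.024, 0, 0, 0], [0.015, -0.002, 0.035, 0, 0, 0]],
  ],
)

```text
clock: 22.3
tool_pos: [0.4557, -0.3804, 0.033]
orientation: [-174.8, -31.0, -4.5]
force: [-1.9, 0.7, 0.8]
opening: 0.0005
gripper_force: 0.9
```

step_arm(
  steps=[
    [[0.003, 0, 0.006, 0, 0, 0], [0.005, -0.001, 0.011, 0, 0, 0]],
  ],
)

```text
clock: 22.5
tool_pos: [0.4565, -0.3803, 0.0324]
orientation: [-174.8, -31.0, -4.5]
force: [-5.2, 0.1, 2.2]
opening: -0.0
gripper_force: 3.0
```

step_arm(
  steps=[
    [[0.003, 0, 0.006, 0, 0, 0], [0.007, -0.001, 0.011, 0, 0, 0]],
  ],
)

```text
clock: 22.7
tool_pos: [0.4572, -0.3803, 0.032]
orientation: [-174.8, -30.9, -4.5]
force: [-9.6, 0.9, 7.9]
opening: 0.0004
gripper_force: 5.7
```

step_arm(
  steps=[
    [[0.003, 0, 0.004, 0, 0, 0], [0.006, -0.001, 0.007, 0, 0, 0]],
  ],
)

```text
clock: 22.9
tool_pos: [0.4575, -0.3802, 0.0318]
orientation: [-174.8, -30.9, -4.5]
force: [-11.7, 1.1, 10.0]
opening: 0.0006
gripper_force: 7.1
```

step_arm(
  steps=[
    [[0.003, 0, 0.004, 0, 0, 0], [0.006, -0.001, 0.007, 0, 0, 0]],
  ],
)

```text
clock: 23.1
tool_pos: [0.458, -0.3802, 0.0315]
orientation: [-174.8, -30.9, -4.5]
force: [-14.2, 0.1, 11.4]
opening: 0.0006
gripper_force: 8.4
```

step_arm(
  steps=[
    [[0.004, 0, 0.003, 0, 0, 0], [0.007, -0.001, 0.006, 0, 0, 0]],
  ],
)

```text
clock: 23.3
tool_pos: [0.4584, -0.3801, 0.0312]
orientation: [-174.8, -30.9, -4.5]
force: [-16.8, -0.2, 12.4]
opening: 0.0005
gripper_force: 9.6
```

step_arm(
  steps=[
    [[0.004, 0, 0.003, 0, 0, 0], [0.007, -0.001, 0.006, 0, 0, 0]],
  ],
)

```text
clock: 23.5
tool_pos: [0.4589, -0.3801, 0.031]
orientation: [-174.8, -30.8, -4.5]
force: [-18.5, -0.8, 12.9]
opening: 0.0003
gripper_force: 10.4
```

```bash
python3 - <<'E'
from h import *
st()
for n in("scene","top"):
    S=np.concatenate([acloud(n,[.40,-.455,.02],[.60,-.385,.14]) for _ in range(4)])
    L=S[(S[:,0]>.475)&(S[:,2]>.1)&(S[:,2]<.118)]
    if len(L): c=np.polyfit(L[:,0],L[:,2],1);print('lid',len(L),np.polyval(c,[.464,.609]))
    R=S[(S[:,2]<.075)&(S[:,0]<.46)&(abs(S[:,1]+.42)<.03)];print(n,len(R))
    if n=="scene":
        p,d=snapshot(n);W=cloud(n,d);hsv=cv2.cvtColor(p,cv2.COLOR_RGB2HSV)
        m=((hsv[...,0]<8)|(hsv[...,0]>172))&(hsv[...,1]>150)&(W[...,0]<.47)&(W[...,0]>.4)
        w=W[m];A=np.c_[w[:,:2]@ex,w[:,:2]@ey,w[:,2]];print('red',A.round(4).tolist()[:40])
o=get_obs();print(o['force'],o['moment'],o['tau'].round(1));st()
E
```

```text
a 0.4226 s -0.4201 z 0.0310 [-174.84  -30.84   -4.47] F [-18.5  -0.8  12.9] q [-40.  20. -23. -44. -32. 161.] 23.5 0.00030437200230041655
lid 4057 [0.11062107 0.10998953]
scene 4
red [[0.4349, -0.0432, 0.0129], [0.432, -0.0415, 0.0107]]
lid 3 [0.37313218 0.08981257]
top 0
[-7.45509196 -0.57550804  3.68183295] [-0.31918682  3.2262113   0.00377316] [  2.8 -47.8  23.1   1.6   0.6  -0. ]
a 0.4245 s -0.4203 z 0.0310 [-174.82  -30.95   -4.52] F [-7.5 -0.6  3.7] q [-40.  20. -22. -44. -32. 161.] 23.95 0.00018349269649249676
```

The force fell from 22 to 8 N while the tip moved 2 mm forward, and the lid now measures flat, so the catch has clicked. I back away at once.

step_arm(
  steps=[
    [[-0.05, 0, -0.06, 0, 0, 0], [-0.2, 0, -0.25, 0, 0, 0], [-0.4, 0, -0.5, 0, 0, 0], [-0.5, 0, -0.8, 0, 0, 0], [-0.5, 0, -1, 0, 0, 0], [-0.5, 0, -1, 0, 0, 0]],
  ],
)

```text
clock: 24.55
tool_pos: [0.3669, -0.3829, 0.0937]
orientation: [-175.0, -31.2, -4.5]
force: [0.1, 0.2, -0.0]
opening: 0.0001
gripper_force: 0.0
```

step_arm(
  steps=[
    [[0.1, 0, -0.4, 0, -0.2, 0], [0.2, 0, -0.8, 0, -0.4, 0], [0.3, 0, -1, 0, -0.6, 0], [0.3, 0, -1, 0, -0.8, 0], [0.3, 0, -1, 0, -0.8, 0], [0.3, 0, -1, 0, -0.8, 0]],
  ],
)

```text
clock: 25.15
tool_pos: [0.3417, -0.3875, 0.1906]
orientation: [-175.4, -8.2, -2.4]
force: [-0.0, 0.2, 0.3]
opening: 0.0005
gripper_force: 0.0
```

```bash
python3 - <<'E'
from h import *
st()
for n in("scene","top"):
    Z=[snapshot(n) for _ in range(3)];S=[]
    for p,d in Z:
        K=cloud(n,d);A=np.concatenate([K[...,:2]@ex[:,None],K[...,:2]@ey[:,None],K[...,2:]],-1);S.append(A.reshape(-1,3))
    S=np.concatenate(S);L=S[(S[:,0]>.475)&(S[:,0]<.6)&(abs(S[:,1]+.42)<.033)&(S[:,2]>.1)&(S[:,2]<.118)]
    if len(L): c=np.polyfit(L[:,0],L[:,2],1);print(n,'lid',len(L),np.polyval(c,[.464,.609]))
    hsv=cv2.cvtColor(p,cv2.COLOR_RGB2HSV);m=((hsv[...,0]<8)|(hsv[...,0]>172))&(hsv[...,1]>150)&(A[...,0]<.47)&(A[...,0]>.39)&(abs(A[...,1]+.42)<.03)
    if m.any(): print('red',m.sum(),np.percentile(A[m],[5,50,95],axis=0).round(4))
    B=S[(abs(S[:,1]+.42)<.012)&(S[:,0]>.435)&(S[:,0]<.466)&(S[:,2]>.1)&(S[:,2]<.13)]
    for a in np.arange(.437,.466,.003):
        k=B[abs(B[:,0]-a)<.0015]
        if len(k): print('%.3f'%a,len(k),np.percentile(k[:,2],[5,50,95]).round(4))
st()
E
```

```text
a 0.3052 s -0.4169 z 0.1906 [-175.41   -8.17   -2.39] F [-0.   0.2  0.3] q [-33.   6. -20.  -9. -59. 126.] 25.15 0.00046456291841303466
scene lid 2761 [0.11068795 0.1099959 ]
0.440 3 [0.1095 0.1107 0.1127]
0.443 47 [0.1068 0.1097 0.114 ]
0.446 7 [0.1101 0.1115 0.1132]
top lid 302 [0.1096856  0.10871723]
a 0.3036 s -0.4178 z 0.1914 [-175.47   -8.15   -2.54] F [ 0.1 -0.5 -0.7] q [-34.   6. -20.  -9. -60. 126.] 25.45 0.0002676559583365814
```

step_arm(
  steps=[
    [[-0.3, 0, -0.4, 0, 0, 0], [-0.6, 0, -0.8, 0, 0, 0], [-0.6, -0.5, -1, 0, 0, 0], [-0.6, -0.9, -1, 0, 0, 0], [-0.6, -0.9, -1, 0, 0, 0]],
  ],
)

```text
clock: 25.95
tool_pos: [0.2692, -0.3009, 0.2908]
orientation: [-175.6, -8.5, -2.4]
force: [-0.3, -1.3, 0.2]
opening: 0.0007
gripper_force: 0.0
```

```bash
python3 - <<'E'
from h import *
st()
for n in("scene","top"):
    p,d=snapshot(n);K=cloud(n,d);A=np.concatenate([K[...,:2]@ex[:,None],K[...,:2]@ey[:,None],K[...,2:]],-1)
    hsv=cv2.cvtColor(p,cv2.COLOR_RGB2HSV);m=((hsv[...,0]<8)|(hsv[...,0]>172))&(hsv[...,1]>150)&(A[...,0]<.47)&(A[...,0]>.39)&(abs(A[...,1]+.42)<.03)
    if m.any(): print(n,'red',m.sum(),np.percentile(A[m],[5,50,95],axis=0).round(4)); R=A[m]; c=np.polyfit(R[:,2],R[:,0],1);print('slope a/z',c, 'a at z=.0352',np.polyval(c,.0352))
    L=A[(A[...,0]>.475)&(A[...,0]<.6)&(abs(A[...,1]+.42)<.033)&(A[...,2]>.1)&(A[...,2]<.118)]
    if len(L): c=np.polyfit(L[:,0],L[:,2],1);print(n,'lid',len(L),c[0])
E
```

```text
a 0.2408 s -0.3240 z 0.2908 [-175.57   -8.45   -2.41] F [-0.3 -1.3  0.2] q [-28. -10. -23.  -8. -72. 118.] 25.95 0.000672457400356063
scene red 73 [[ 0.4274 -0.433   0.0316]
 [ 0.4322 -0.4224  0.0383]
 [ 0.436  -0.4117  0.0463]]
slope a/z [0.48446804 0.413036  ] a at z=.0352 0.43008927796917445
scene lid 976 -0.005191372271049383
top red 57 [[ 0.429  -0.4288  0.0322]
 [ 0.4331 -0.4186  0.0392]
 [ 0.4368 -0.4086  0.0457]]
slope a/z [0.42370509 0.41671743] a at z=.0352 0.431631845865905
top lid 2070 -0.003069421301772299
```

```bash
python3 -c "
from plant import *
print(close_job())"
```

```text
the job is handed in; nothing more can be done
None
```

The can is shut and handed in at about 26 s: the catch clicked, the lever measures home, and the lid is flat at about 0.004 rad (camera estimate), so the bail must be hooked, though the keeper itself stayed hidden behind the gripper.

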